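Dead-weight check of a cylinder return spring with a poured load

TASK

Check the return spring of the cylinder on the tester: take the weighing scoop and pour nuts into the pan hanging from the cylinder's rod until their weight alone brings the pan fully down onto its brass stop, then stop pouring - one or two nuts more than it needed is all right. Set the scoop back level on its black mat with the left-over nuts still in it, spill none, do not push on the pan, and leave the other parts on the bench alone.

Things in the scene. Friction and masses are not known exactly. Their poses are not given: they have to be found in the camera images.
- stand: Fixed spring tester; origin under its base plate, straight below the cylinder's rod. x to the rear, y to the column. Dark base plate 12 mm thick, x -80..90, y -85..130 mm. 30 mm square column at x 30, y 108, 322 mm high. Its front (-x) is open: pour from there.
- pan: Steel load pan hung on the cylinder's rod; origin: centre of its underside, axes as the stand's. Rim 132 mm across, 40 mm high; floor 4 mm thick, 112 mm across. Two 6 mm bars at y -67 and +67 mm run up to a crosshead bar 150 mm above the underside. It moves only up and down.
- nose (a point): Centre of the lower end of the matte silver cylinder held rod-down in a trunnion over the pan, 231 mm above the bench (axes as the stand's). Cylinder 36 mm square; trunnion, arm and screw heads above it up to 315 mm, the foremost edge (cylinder fitting) 34 mm in front. No room for a hand over the pan's middle.
- pan_floor (a point): Centre of the pan's floor (top side). The cylinder's return spring holds the empty pan up, 12 mm clear of its stop. It hardly stirs until enough is in it, then one nut's weight is enough to take it all the way: 3 to 6 nuts bring it down onto the stop; how many differs and cannot be seen beforehand. It settles within a second.
- stop: Brass stop puck, 48 mm diameter, 28 mm high, loose on the stand's base plate under the pan. Origin: centre of its underside. The pan is fully down when its underside lies on the puck (pan origin 28 mm above stop origin).
- mat: Thin black rubber mat fixed to the bench, 220 (x) x 150 (y) x 3 mm, on which the scoop stands at the start. Origin: centre of its underside, on the bench.
- scoop_mid (a point): Centre of the weighing scoop, 18 mm above its underside: open trough, floor and walls 3 mm, 60 mm wide (54 inside), 0.22 kg. x points to the open pouring end 90 mm ahead, z up. Back wall 80 mm behind. Side walls 36 mm high up to 50 mm ahead, then sloping to 11 mm at the lip. Grip it here across the sides (y); it balances here when full.
- scoop_lip (a point): Middle of the scoop's open pouring lip, on top of its floor: 90 mm ahead (x) of scoop_mid, 15 mm below it.
- nut1_mid (a point): Centre of a dark steel hex nut, 24 mm across flats, 14 mm thick, 38 g; nine like it lie flat in two staggered rows in the scoop. Oiled: nuts start to slide on the scoop's floor at a slope of about 14 to 19 degrees (it varies).
- nut2_mid (a point): Centre of hex nut 2, like nut 1.
- nut3_mid (a point): Centre of hex nut 3, like nut 1.
- nut4_mid (a point): Centre of hex nut 4, like nut 1.
- nut5_mid (a point): Centre of hex nut 5, like nut 1.
- nut6_mid (a point): Centre of hex nut 6, like nut 1.
- nut7_mid (a point): Centre of hex nut 7, like nut 1.
- nut8_mid (a point): Centre of hex nut 8, like nut 1.
- nut9_mid (a point): Centre of hex nut 9, like nut 1.
- cylinder: Bystander: matte silver compact cylinder, 44 mm square, 70 mm high with its rod, standing loose on the bench. Origin: centre of its underside.
- seal: Bystander: blue polyurethane piston seal ring, 51 mm outside diameter, 8 mm high, loose on the bench. Origin: centre of its underside.
- valve: Bystander: black anodized flow valve, 22 x 66 mm (y), 54 mm high, loose on the bench. Origin: centre of its underside.

How it is judged:
By the outcome, as a careful person would: the job done as asked, in the order asked, and still so for the second after the job is handed in, with the robot touching nothing.
It also fails if it takes over 72 s, if anything falls off the work surface, if the arm or the gripper's body presses on something with over 40 N, if the wrist force passes 120 N, or if a joint passes its speed limit or range.

ROBOT

A 6-joint arm with a two-finger parallel gripper is mounted at the origin on the work surface. World frame = base frame: x ahead of the robot, y to its left, z up, the work surface at z = 0. Lengths are in mm, angles in rad, forces in N, time in s.
With the tool pointing down it reaches from about 350 to 875 mm from the base axis. Payload 4.2 kg.
Tool frame: the origin (TCP) lies between the finger pads; the fingertips stand 17 mm ahead of it and the grasp point (between the pads) lies 2 mm behind it (nose_length is the distance from the TCP to the fingertips, in mm); z points along the fingers, y is the direction in which the jaws open and shut (so a half turn about z gives the same grasp; the last joint's range is limited). The gripper opens to 85 mm and grips with 20 to 120 N. Pads are 22 mm wide; open, the fingers measure 114 mm over their backs; the gripper's body (76 mm by 85 mm) begins 54 mm behind the grasp point. The pads swing forward as they close: fully open they stand 13 mm farther back than shut.
Start: joints at [-0.975, 0.385, 0.008, 0, -1.194, -0.259], TCP at [206.558, -589.859, 248.312] pointing down, gripper open.
Joint ranges: [-3.14, 3.14], [-1.21, 2.06], [-1.07, 1.41], [-3.16, 2.05], [-2.99, -0.16], [-3.1, 3.1]. Speed limits (rad/s): [2.79, 2.79, 3.14, 3.14, 3.14, 3.14].

INTERFACE

Orientations are given as a unit quaternion [x, y, z, w].
In Python, from bench import * gives the robot as it stands.
- The arm moves only by the tool jog_arm, never from a script. Its argument "increments" is a list of rows, each a list of 4 numbers: the shift along the tool's x, y, z in m, then the turn about the tool's z in degrees. A call has 1 to 10 rows; each row is the pose to reach, as a shift and turn from the pose measured when the call began, along the tool's axes at that moment; what a row does not reach only later rows make up. A row lasts 1/8 s, in which the tool goes at most 62.5 mm and 10.7 degrees, less where a joint would pass 70% of its speed; a pose out of reach is approached as far as the arm can. A call with a gripper value outside its range is refused whole. "hand" is the gripper's target within -1 to 1 (fully open at 1, half-way at 0, shut at -1), set as the call begins (left out, the last holds). The fingers move at their own pace and stop on an object; the grip force is fixed at half the most. Time passes only in rows, so rows that repeat a pose let the fingers close. It gives the time, the measured TCP pose, the force and the opening at its end, in the units of the state.
- read_state(): the state, without advancing time (a new reading comes with each control period).
- get_image(name): name is "scene" or "side" or "wrist"; returns the picture (420x560x3 uint8, red, green, blue); there is no depth.
- calibration(name): a dict with "fx", "fy", "cx", "cy" (pixels), "D" ([k1, k2, p1, p2, k3] as OpenCV has them; the pictures are not rectified), "position" and "rotation" of the camera in the world; the wrist camera has in their place "hand_eye" (4x4, takes a point from camera to tool coordinates, whose origin is the TCP and whose axes are the flange's). Camera axes: x right, y up, looking along -z (the intrinsics and any distortion apply to the point x, -y, -z); pixel columns grow to the right and rows downward; lengths in mm; the calibration is good to about 2 mm. A picture is of the moment at which its call begins: read the wrist's pose just before it. calibration takes no time and is no camera call.
- job_done(): hands the job in, once; it reports no verdict.
The state is a dict: "clock": time; "joints": joint angles; "joint_vel": joint speeds; "joint_efforts": joint torques, N m; "position": TCP position; "ee_rot": TCP orientation; "contact_force": force on the tool from outside, world axes, zero at the start; "wrist_torque": the same for the moment, N m; "gripper_width": finger opening in mm.
Only numpy, scipy, OpenCV 4.12 (cv2) and the standard library are available. Lean on these libraries where they do the work, as an engineer would, in place of code of your own. Each camera call takes 0.05 s, during which the arm holds its last target.

## Working session

There is one attempt and no reset: what is moved stays moved. The work goes in short steps, Python scripts to look and compute and a tool call to move; the robot and the scene stay as the last step left them, time stands still between calls to the robot, and variables do not carry over. Pictures are saved under pics/ and viewed, and the job is handed in when it is done.

Besides the shell and the picture viewer there is one more tool, called after ">>>" in YAML: its name, and indented under it one key for each argument. jog_arm: Moves the arm, as the interface text tells. Its arguments: {"type":"object","properties":{"increments":{"type":"array"},"hand":{"type":"number"}},"required":["increments"]}

```bash
ls -la; mkdir -p pics; python3 - <<'E'
from bench import *
import cv2
s=read_state(); print(s)
for n in ["scene","side","wrist"]:
    c=calibration(n); print(n,c)
    cv2.imwrite(f"pics/{n}0.png",get_image(n)[:,:,::-1])
E
```

```text
total 12
drwxr-xr-x  3 agent agent 4096 Dec  7 14:39 .
drwxr-xr-x 23 root  root  4096 Dec  7 14:39 ..
drwxr-xr-x  2 agent agent 4096 Dec  7 14:39 pics
{'clock': 0.0, 'joints': array([-9.75376451e-01,  3.85527006e-01,  6.61171299e-03, -4.91462098e-04,
       -1.19398194e+00, -2.58597978e-01]), 'joint_vel': array([ 1.94652829e-03,  1.64227723e-03,  3.46608666e-04, -7.53783623e-04,
        9.46846344e-05, -8.50617302e-04]), 'joint_efforts': array([-1.70329713e-05, -3.92285657e+01,  1.88404298e+01,  4.18599442e+00,
       -4.51949338e-03, -1.79186287e-06]), 'position': array([ 206.38951115, -589.35632621,  247.23496909]), 'ee_rot': array([-1.67526517e-01,  9.85866984e-01,  1.05072253e-03, -2.27157909e-04]), 'contact_force': array([-0.01808017, -0.00495196, -0.21258218]), 'wrist_torque': array([-0.04208987, -0.0099842 ,  0.02517416]), 'gripper_width': 85.45057541682644}
scene {'fx': 546.3502371562101, 'fy': 546.3502371562101, 'cx': 275.8212760899555, 'cy': 207.64511324911, 'D': array([-0.1585992,  0.       ,  0.       ,  0.       ,  0.       ]), 'position': array([1399.14219275,  428.3772
[... 246 characters left out ...]
      , 0.       ]), 'position': array([  -52.24372955, -1349.56750694,  1149.55220793]), 'rotation': array([ 0.46098695, -0.10545962, -0.21298951,  0.85498817])}
wrist {'fx': 304.15604464585346, 'fy': 304.15604464585346, 'cx': 277.14155938374194, 'cy': 206.6230324959428, 'D': array([0.00453297, 0.        , 0.        , 0.        , 0.        ]), 'hand_eye': array([[-1.70212593e-04,  9.45777955e-01,  3.24813841e-01,
         8.38791724e+01],
       [ 9.99999815e-01, -2.85179412e-05,  6.07068346e-04,
        -9.70197536e-01],
       [ 5.83414881e-04,  3.24813885e-01, -9.45777775e-01,
        -1.25827314e+02],
       [ 0.00000000e+00,  0.00000000e+00,  0.00000000e+00,
         1.00000000e+00]])}
```

View pics/scene0.png

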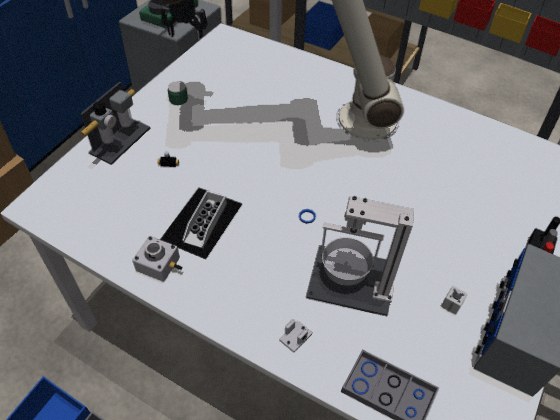

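View pics/side0.png

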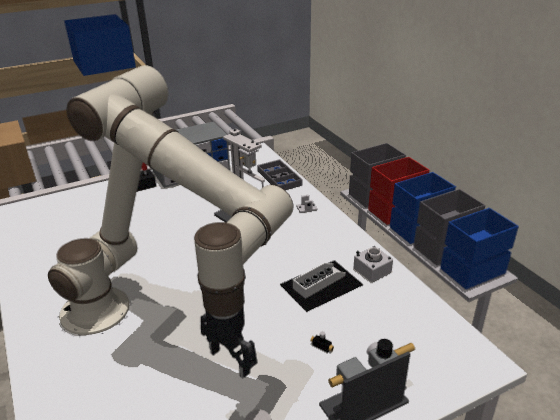

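View pics/wrist0.png

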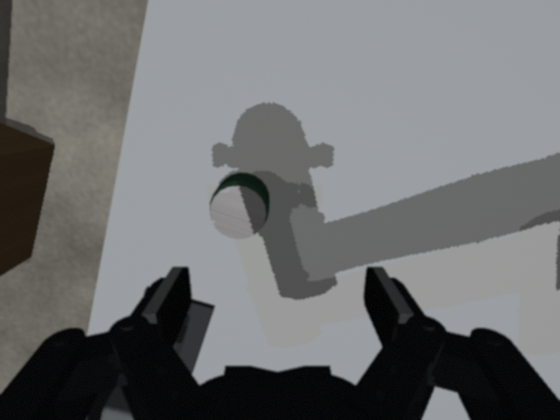

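```bash
cat > h.py <<'E'
import numpy as np, cv2
from bench import *
from scipy.spatial.transform import Rotation as R
def cam(n,st=None):
    c=calibration(n)
    K=np.array([[c['fx'],0,c['cx']],[0,c['fy'],c['cy']],[0,0,1.]])
    D=np.asarray(c['D'],float)
    if 'hand_eye' in c:
        T=np.eye(4);T[:3,:3]=R.from_quat(st['ee_rot']).as_matrix();T[:3,3]=st['position'];T=T@c['hand_eye']
    else:
        T=np.eye(4);r=np.asarray(c['rotation'])
        T[:3,:3]=R.from_quat(r).as_matrix() if r.shape==(4,) else r
        T[:3,3]=c['position']
    return K,D,T
def ray(C,uv):
    K,D,T=C
    p=cv2.undistortPoints(np.array([[uv]],float),K,D)[0,0]
    d=T[:3,:3]@np.array([p[0],-p[1],-1.]); return T[:3,3],d
def onz(C,uv,z):
    o,d=ray(C,uv); return o+d*(z-o[2])/d[2]
def proj(C,P):
    K,D,T=C
    P=np.atleast_2d(P).astype(float)
    q=(P-T[:3,3])@T[:3,:3]*np.array([1,-1,-1])
    return cv2.projectPoints(q,np.zeros(3),np.zeros(3),K,D)[0][:,0]
def tri(C1,u1,C2,u2):
    o1,d1=ray(C1,u1);o2,d2=ray(C2,u2);d1/=np.linalg.norm(d1);d2/=np.linalg.norm(d2)
    A=np.stack([d1,-d2],1);t=np.linalg.lstsq(A,o2-o1,rcond=None)[0]
    a=o1+d1*t[0];b=o2+d2*t[1];return (a+b)/2,np.linalg.norm(a-b)
def crop(img,x0,y0,x1,y1,s,name):
    cv2.imwrite('pics/'+name,cv2.resize(img[y0:y1,x0:x1],None,fx=s,fy=s,interpolation=cv2.INTER_CUBIC))
E
python3 - <<'E'
from h import *
a=cv2.imread('pics/scene0.png');crop(a,150,180,250,260,7,'c1.png');crop(a,290,180,430,320,4.2,'c2.png')
b=cv2.imread('pics/side0.png');crop(b,270,240,400,310,6,'c3.png');crop(b,210,120,320,230,5,'c4.png')
E
```

```text
(no output)
```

View pics/c1.png

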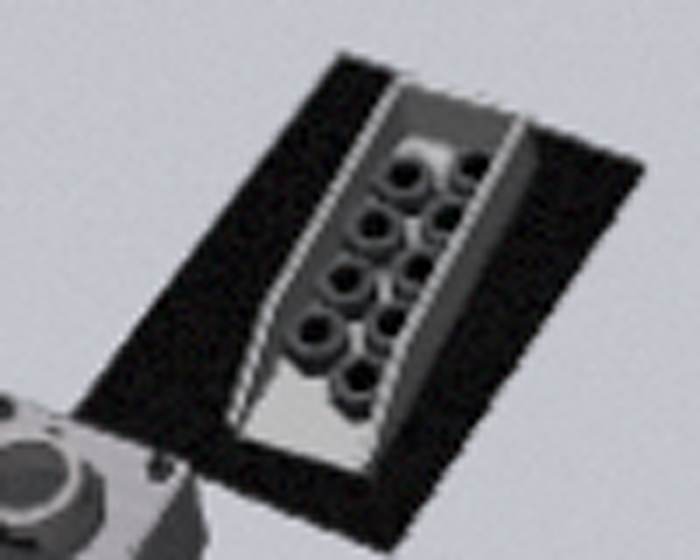

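View pics/c2.png

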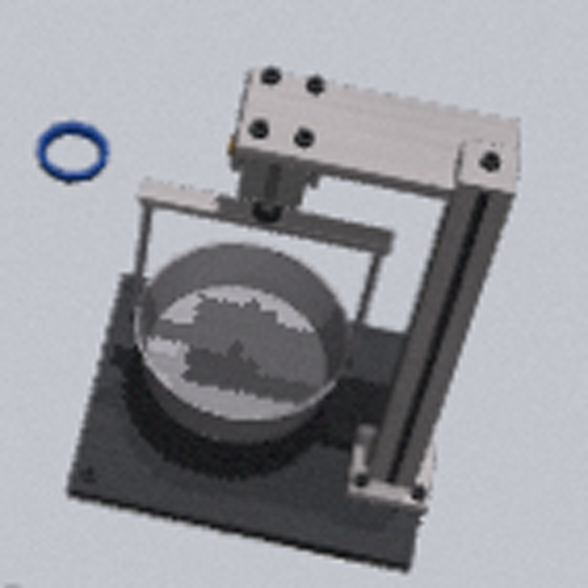

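View pics/c3.png

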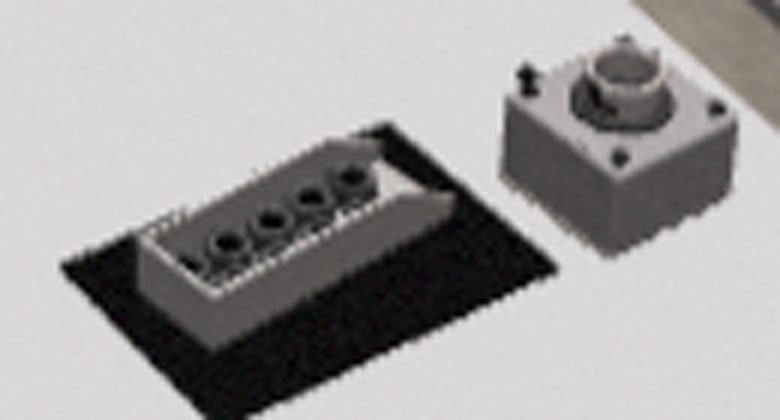

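View pics/c4.png

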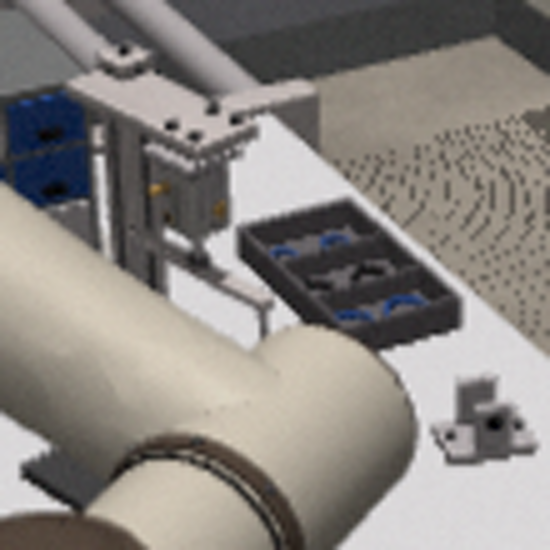

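```bash
python3 - <<'E'
from h import *
C=cam('scene')
p=lambda x,y,s,ox,oy:(x/s+ox-0.0,y/s+oy)
m=[onz(C,p(x,y,7,150,180),3) for x,y in [(340,55),(645,165),(390,550),(80,415)]]
for q in m: print('mat',q.round(1))
print('mean',np.mean(m,0)); 
s=[('backL',400,75,39),('backR',525,115,39),('lipL',235,420,14),('lipR',375,470,14),('lipfloorL',245,435,6),('lipfloorR',365,465,6)]
for n,x,y,z in s: print(n,onz(C,p(x,y,7,150,180),z).round(1))
f=lambda x,y,z:onz(C,p(x,y,4.2,290,180),z).round(1)
print('plate',f(70,495,12),f(410,570,12),f(125,275,12))
print('crosshead ends top',f(143,190,192),f(390,240,192))
print('rim extents', f(135,315,80),f(350,345,80),f(243,245,80))
print('seal',f(73,152,4))
E
```

```text
mat [ 559.6 -307.1    3. ]
mat [ 544.5 -160.7    3. ]
mat [ 760.7 -141.3    3. ]
mat [ 771.2 -285.5    3. ]
mean [ 659.02983556 -223.6552954     3.        ]
backL [ 580.5 -257.6   39. ]
backR [ 572.1 -200.5   39. ]
lipL [ 746.9 -224.5   14. ]
lipR [ 738.3 -162.9   14. ]
lipfloorL [ 746.6 -221.     6. ]
lipfloorR [ 734.  -171.5    6. ]
plate [733.6 155.2  12. ] [676.2 357.9  12. ] [568.8 108.   12. ]
crosshead ends top [632.  136.5 192. ] [591.9 274.9 192. ]
rim extents [638.6 145.   80. ] [591.7 268.7  80. ] [556.5 179.3  80. ]
seal [488.9  27.3   4. ]
```

```bash
cat >> h.py <<'E'
def rel(P,st=None,yaw=None):
    st=st or read_state()
    M=R.from_quat(st['ee_rot']).as_matrix()
    d=M.T@(np.array(P,float)-st['position'])/1000
    ty=np.degrees(np.arctan2(M[1,0],M[0,0]))
    turn=None if yaw is None else -((yaw-ty+180)%360-180)
    tilt=M.T@np.array([0,0,-1.])
    print('shift m',d.round(4),'turn',turn,'| tool yaw',round(ty,2),'tilt deg',np.degrees(tilt[:2]).round(2),'pos',st['position'].round(1),'t',round(st['clock'],2),'w',round(st['gripper_width'],1))
    return d,turn
E
python3 - <<'E'
from h import *
rel([654.5,-212.4,130],yaw=192)
E
```

```text
shift m [-0.5475  0.2077  0.1177] turn 7.289217746802706 | tool yaw -160.71 tilt deg [-0.01 -0.09] pos [ 206.4 -589.5  247.5] t 0.15 w 85.1
```

>>> jog_arm:
  increments:
    - [-0.03,0.011,0.006,1]
    - [-0.085,0.032,0.018,2]
    - [-0.145,0.055,0.031,3]
    - [-0.205,0.078,0.044,4]
    - [-0.265,0.1,0.057,5]
    - [-0.325,0.123,0.07,6]
    - [-0.385,0.146,0.083,7]
    - [-0.43,0.163,0.092,7.3]
    - [-0.46,0.174,0.099,7.3]
    - [-0.47,0.178,0.101,7.3]

```text
clock: 1.4
position: [592.1, -264.3, 145.4]
ee_rot: [-0.106, 0.994, 0.001, -0.001]
contact_force: [-0.5, -0.5, -0.3]
gripper_width: 85.5
```

```bash
python3 - <<'E'
from h import *
s=read_state();print(s['joint_vel'].round(3))
rel([654.5,-212.4,130],s,yaw=192)
cv2.imwrite('pics/w1.png',get_image('wrist')[:,:,::-1])
E
```

```text
[ 0.073  0.046  0.065  0.003 -0.016 -0.101]
shift m [-0.0719  0.0376  0.0153] turn 0.12911935570787136 | tool yaw -167.87 tilt deg [-0.12 -0.15] pos [ 592.1 -264.3  145.4] t 1.4 w 85.5
```

View pics/w1.png

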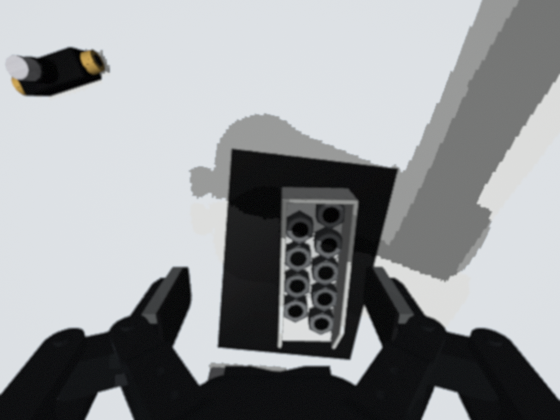

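```bash
python3 - <<'E'
from h import *
a=cv2.imread('pics/w1.png');crop(a,210,140,400,370,2.6,'c5.png')
E
```

```text
(no output)
```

View pics/c5.png

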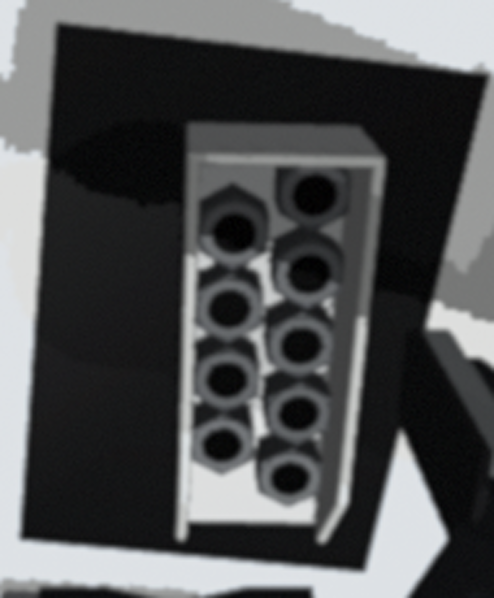

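```bash
python3 - <<'E'
from h import *
s=read_state()
C=cam('wrist',s)
f=lambda x,y,z:onz(C,(x/2.6+210,y/2.6+140),z)
a,b=f(187,158,39),f(385,160,39); c,d=f(180,540,14),f(323,542,14)
print(a,b,c,d, np.linalg.norm(a-b),np.linalg.norm(c-d))
v=(c+d)/2-(a+b)/2; yaw=np.arctan2(v[1],v[0]); print(np.degrees(yaw),np.linalg.norm(v[:2]),np.degrees(np.arctan2(*(b-a)[1::-1]))-90)
u=np.array([np.cos(yaw),np.sin(yaw)]);print(((a+b)/2)[:2]+80*u,((c+d)/2)[:2]-90*u)
rel([655,-211,130],s,yaw=np.degrees(yaw)+180)
m=[f(57,25,3),f(487,75,3),f(365,570,3),f(22,538,3)];print(np.array(m).round(1),np.mean(m,0))
E
```

```text
[ 582.82671886 -263.46291661   39.        ] [ 570.66982596 -203.49765232   39.        ] [ 751.17585002 -228.97043441   14.        ] [ 739.98668574 -171.55439978   14.        ] 61.18515315193372 58.49614030200286
11.13076377188048 172.0697738481363 11.460378409509303
[ 655.24340456 -218.0363786 ] [ 657.27424421 -217.6368112 ]
shift m [-0.0725  0.0391  0.0155] turn 0.9823417271380777 | tool yaw -167.89 tilt deg [-0.08 -0.13] pos [ 592.3 -264.4  145.5] t 1.45 w 85.5
[[ 557.2 -313.3    3. ]
 [ 543.1 -165.9    3. ]
 [ 760.6 -144.9    3. ]
 [ 774.3 -292.6    3. ]] [ 658.81095366 -229.18624158    3.        ]
```

```bash
python3 - <<'E'
from h import *
rel([655.5,-216.5,72],yaw=191.4)
E
```

```text
shift m [-0.072   0.0335  0.0735] turn 0.7131054990185248 | tool yaw -167.89 tilt deg [-0.08 -0.13] pos [ 592.3 -264.4  145.5] t 1.45 w 85.5
```

>>> jog_arm:
  increments:
    - [-0.02,0.01,0.01,0.5]
    - [-0.05,0.024,0.025,0.7]
    - [-0.072,0.0335,0.05,0.7]
    - [-0.072,0.0335,0.068,0.7]
    - [-0.072,0.0335,0.0735,0.7]
    - [-0.072,0.0335,0.0735,0.7]
  hand: 1

```text
clock: 2.2
position: [654.9, -217.3, 72.0]
ee_rot: [-0.099, 0.995, 0.001, -0.001]
contact_force: [0.8, -0.2, 0.5]
gripper_width: 85.4
```

```bash
python3 - <<'E'
from h import *
s=read_state();print(s['joint_vel'].round(3))
rel([655.5,-216.5,24],s,yaw=191.4)
cv2.imwrite('pics/w2.png',get_image('wrist')[:,:,::-1])
C=cam('wrist',s);print(proj(C,[[655.5,-216.5,39]]))
E
```

```text
[ 0.    -0.017  0.019  0.004 -0.     0.001]
shift m [-0.0009  0.0005  0.048 ] turn -0.04803089205597644 | tool yaw -168.65 tilt deg [-0.12 -0.13] pos [ 654.9 -217.3   72. ] t 2.2 w 85.4
[[279.98338142 255.24199347]]
```

View pics/w2.png

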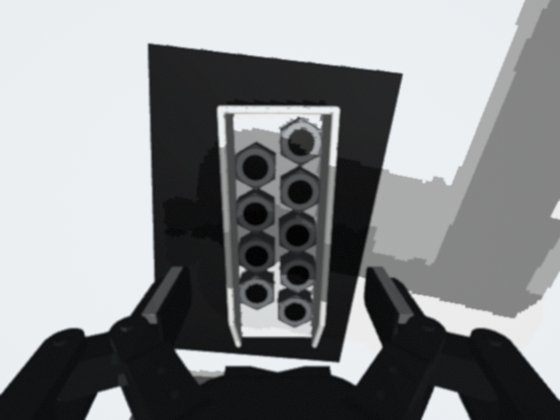

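```bash
python3 - <<'E'
from h import *
s=read_state();C=cam('wrist',s)
for uv,z in [((219,106),39),((339,108),39),((239,347),14),((315,347),14)]: print(onz(C,uv,z).round(1))
E
```

```text
[ 580.9 -262.8   39. ]
[ 570.1 -204.    39. ]
[ 752.  -228.5   14. ]
[ 740.7 -171.8   14. ]
```

>>> jog_arm:
  increments:
    - [-0.001,0,0.012,0]
    - [-0.001,0,0.03,0]
    - [-0.001,0,0.043,0]
    - [-0.001,0,0.048,0]
    - [-0.001,0,0.048,0]

```text
clock: 2.88
position: [656.1, -217.0, 24.0]
ee_rot: [-0.099, 0.995, 0.001, -0.001]
contact_force: [-0.3, -1.0, 1.3]
gripper_width: 85.3
```

>>> jog_arm:
  increments:
    - [0,0,0,0]
    - [0,0,0,0]
    - [0,0,0,0]
    - [0,0,0,0]
    - [0,0,0,0]
    - [0,0,0,0]
  hand: -1

```text
clock: 3.62
position: [656.6, -217.0, 24.8]
ee_rot: [-0.099, 0.995, 0.001, -0.0]
contact_force: [-0.2, 1.1, 5.1]
gripper_width: 59.4
```

>>> jog_arm:
  increments:
    - [0,0,-0.005,0]
    - [0,0,-0.015,0]
    - [0,0,-0.03,0]
    - [0,0,-0.05,0]
    - [0,0,-0.07,0]
    - [0,0,-0.085,0]
    - [0,0,-0.098,0]
    - [0,0,-0.106,0]
    - [0,0,-0.108,0]

```text
clock: 4.75
position: [656.8, -217.2, 133.2]
ee_rot: [-0.099, 0.995, 0.001, -0.0]
contact_force: [0.4, 0.3, -6.5]
gripper_width: 58.9
```

```bash
python3 - <<'E'
from h import *
s=read_state();print(s['contact_force'],s['wrist_torque'])
# pour pose: stand yaw 16, origin 621,211 ; lip at stand x=-95 (clear of rim) -> mid -185
o=np.array([621,211.]);t=np.radians(16);ex=np.array([np.cos(t),np.sin(t)])
p=o-185*ex;print(p)
rel([*p,130],s,yaw=196)
cv2.imwrite('pics/w3.png',get_image('wrist')[:,:,::-1])
E
```

```text
[ 0.37165647  0.2979445  -6.4578787 ] [ 0.03091099  0.0255629  -0.00732591]
[443.16658625 160.00708917]
shift m [0.1351 0.4119 0.0037] turn -4.622858418601368 | tool yaw -168.62 tilt deg [-0.   -0.07] pos [ 656.8 -217.2  133.2] t 4.75 w 58.9
```

View pics/w3.png

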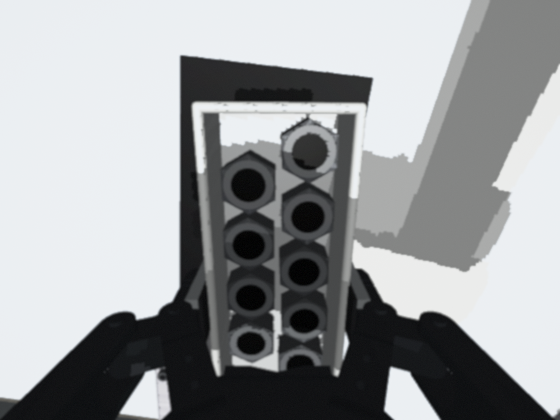

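>>> jog_arm:
  increments:
    - [0.003,0.01,0,0]
    - [0.009,0.028,0,-0.4]
    - [0.018,0.055,0,-0.7]
    - [0.029,0.088,0.001,-1.1]
    - [0.041,0.124,0.001,-1.5]
    - [0.052,0.158,0.001,-1.9]
    - [0.061,0.185,0.001,-2.2]
    - [0.066,0.2,0.001,-2.3]
    - [0.067,0.204,0.001,-2.3]
    - [0.067,0.204,0.001,-2.3]

```text
clock: 6.05
position: [551.1, -30.5, 132.4]
ee_rot: [-0.119, 0.993, 0.001, -0.0]
contact_force: [0.4, 0.2, -5.2]
gripper_width: 58.9
```

>>> jog_arm:
  increments:
    - [0.003,0.01,0,0]
    - [0.009,0.028,0,-0.4]
    - [0.018,0.055,0,-0.7]
    - [0.029,0.088,0.001,-1.1]
    - [0.041,0.124,0.001,-1.5]
    - [0.052,0.158,0.001,-1.9]
    - [0.061,0.185,0.001,-2.2]
    - [0.066,0.2,0.001,-2.3]
    - [0.067,0.204,0.001,-2.3]
    - [0.067,0.204,0.001,-2.3]

```text
clock: 7.3
position: [437.9, 151.8, 131.7]
ee_rot: [-0.139, 0.99, 0.001, -0.0]
contact_force: [-0.3, 0.0, -5.8]
gripper_width: 58.7
```

```bash
python3 - <<'E'
from h import *
s=read_state();print(s['contact_force'],s['joint_vel'].round(3),s['joints'])
o=np.array([621,211.]);t=np.radians(16);ex=np.array([np.cos(t),np.sin(t)])
rel([*(o-185*ex),126],s,yaw=196)
cv2.imwrite('pics/w4.png',get_image('wrist')[:,:,::-1])
cv2.imwrite('pics/s4.png',get_image('scene')[:,:,::-1])
cv2.imwrite('pics/d4.png',get_image('side')[:,:,::-1])
a=cv2.imread('pics/s4.png');crop(a,230,160,430,310,4,'c6.png')
E
```

```text
[-0.28689204  0.01848911 -5.75319535] [-0.016  0.003  0.003 -0.002  0.001  0.005] [ 6.85068919e-01  2.41653291e-01 -5.38056021e-01 -1.40244118e-03
 -7.90545180e-01 -1.97582012e+00]
shift m [-0.0073  0.0064  0.0057] turn -0.011109563717127457 | tool yaw -164.01 tilt deg [ 0.01 -0.06] pos [437.9 151.8 131.7] t 7.3 w 58.7
```

View pics/w4.png

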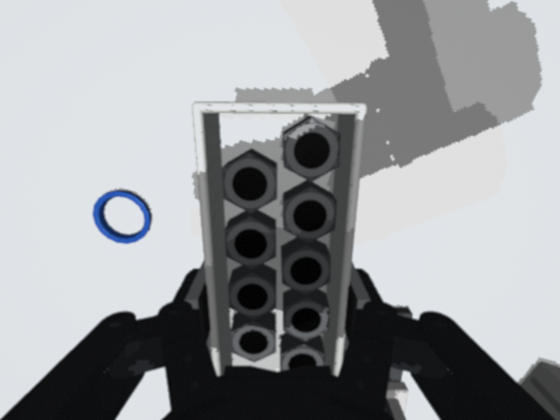

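View pics/c6.png

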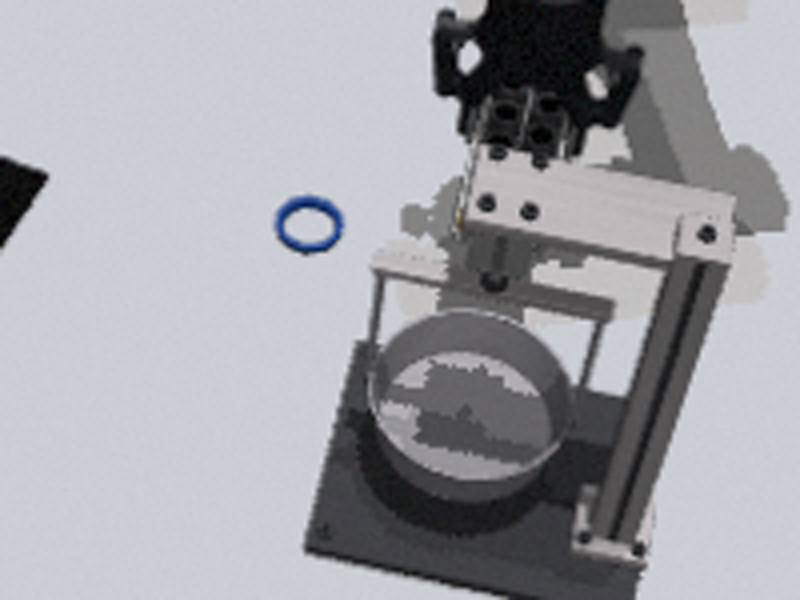

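View pics/d4.png

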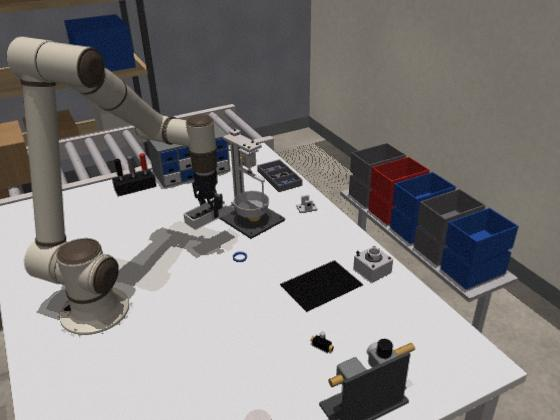

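```bash
python3 - <<'E'
from h import *
a=cv2.imread('pics/d4.png');crop(a,175,125,295,240,5,'c7.png')
E
```

```text
(no output)
```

View pics/c7.png

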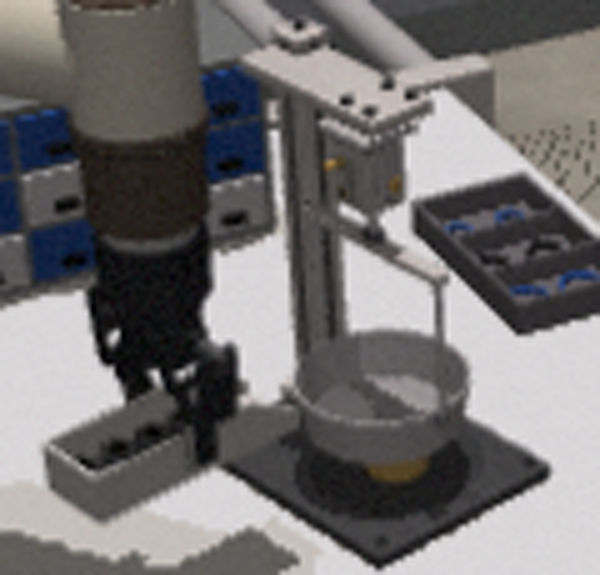

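```bash
cat > ov.py <<'E'
from h import *
import sys
def ov(o,yaw,zb):
    t=np.radians(yaw);e=np.array([np.cos(t),np.sin(t)]);f=np.array([-e[1],e[0]])
    A=np.linspace(0,2*np.pi,90)
    W=lambda x,y,z:np.array([*(np.array(o)+x*e+y*f),z])
    L=[[W(66*np.cos(a),66*np.sin(a),zb+40) for a in A],[W(x,y,12) for x,y in [(-80,-85),(90,-85),(90,130),(-80,130),(-80,-85)]],
       [W(0,y,zb+150) for y in(-67,67)],[W(0,-67,zb+40),W(0,-67,zb+150)]]
    for n,src,(x0,y0,x1,y1),s,out in [('scene','pics/s4.png',(290,170,430,320),4,'o1.png'),('side','pics/d4.png',(175,125,295,240),5,'o2.png')]:
        C=cam(n);im=cv2.resize(cv2.imread(src)[y0:y1,x0:x1],None,fx=s,fy=s,interpolation=cv2.INTER_CUBIC)
        for l in L:
            q=((proj(C,l)+.5-[x0,y0])*s).round().astype(int)
            cv2.polylines(im,[q],False,(0,0,255),1)
        cv2.imwrite('pics/'+out,im)
    a=cv2.imread('pics/o1.png');b=cv2.imread('pics/o2.png');
    h=min(a.shape[0],b.shape[0]);a=cv2.resize(a,(400,int(a.shape[0]*400/a.shape[1])));b=cv2.resize(b,(400,int(b.shape[0]*400/b.shape[1])))
    h=min(a.shape[0],b.shape[0]);cv2.imwrite('pics/'+sys.argv[5],np.hstack([a[:h],b[:h]]))
ov((float(sys.argv[1]),float(sys.argv[2])),float(sys.argv[3]),float(sys.argv[4]))
E
python3 ov.py 622 211 16 52 ov1.png
```

```text
(no output)
```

View pics/ov1.png

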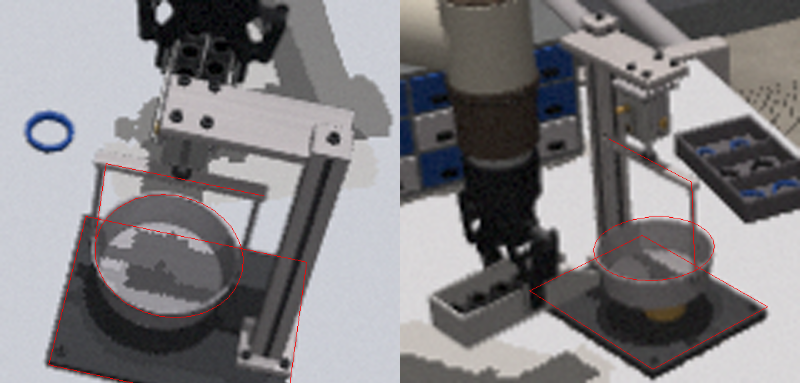

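>>> jog_arm:
  increments:
    - [-0.003,0.001,0,0]
    - [-0.01,0.002,0.001,0]
    - [-0.02,0.003,0.002,0]
    - [-0.03,0.004,0.003,0]
    - [-0.04,0.005,0.003,0]
    - [-0.047,0.006,0.003,0]
    - [-0.05,0.006,0.003,0]
    - [-0.05,0.006,0.003,0]

```text
clock: 8.45
position: [484.5, 170.7, 128.4]
ee_rot: [-0.138, 0.99, 0.0, -0.0]
contact_force: [-0.5, 0.0, -5.2]
gripper_width: 58.9
```

```bash
cat >> h.py <<'E'
O=np.array([621,211.]);_t=np.radians(16);EX=np.array([np.cos(_t),np.sin(_t)]);EY=np.array([-EX[1],EX[0]])
def lip(st=None):
    st=st or read_state();d=st['position'][:2]-O
    M=R.from_quat(st['ee_rot']).as_matrix()
    print('lip stand x %.1f y %.1f underside z %.1f t %.2f'%(d@EX+90,d@EY,st['position'][2]-21,st['clock']),'pitch deg(+ = lip down?)',np.degrees(M[2,0]).round(2),st['contact_force'].round(2),st['joint_vel'].round(2))
E
python3 -c "
from h import *
lip()"
```

```text
lip stand x -52.3 y -1.1 underside z 107.4 t 8.45 pitch deg(+ = lip down?) 0.03 [-0.51  0.04 -5.23] [ 0.   -0.01 -0.01 -0.   -0.    0.  ]
```

>>> jog_arm:
  increments:
    - [-0.006,0,0,0]
    - [-0.024,0,0,0]
    - [-0.005,0,0,0]
    - [0,0,0,0]
    - [0,0,0,0]

```text
clock: 9.07
position: [484.5, 170.7, 128.6]
ee_rot: [-0.139, 0.99, 0.0, -0.0]
contact_force: [0.5, 0.6, -5.3]
gripper_width: 59.1
```

```bash
cat > look.py <<'E'
from h import *
import sys
k=sys.argv[1]
lip()
w=get_image('wrist')[:,:,::-1];d=get_image('side')[:,:,::-1]
a=w[80:420,150:410]
b=cv2.resize(d[125:240,175:295],None,fx=4,fy=4,interpolation=cv2.INTER_CUBIC)
a=cv2.resize(a,None,fx=b.shape[0]/a.shape[0],fy=b.shape[0]/a.shape[0])
x=np.hstack([a,b]);x=x[:,:800] if x.shape[1]<=800 else cv2.resize(x,(800,int(x.shape[0]*800/x.shape[1])))
cv2.imwrite(f'pics/L{k}.png',x)
E
python3 look.py 1
```

```text
lip stand x -52.4 y -1.1 underside z 107.6 t 9.07 pitch deg(+ = lip down?) 0.01 [ 0.54  0.56 -5.32] [-0.    0.01  0.02  0.    0.01 -0.  ]
```

View pics/L1.png

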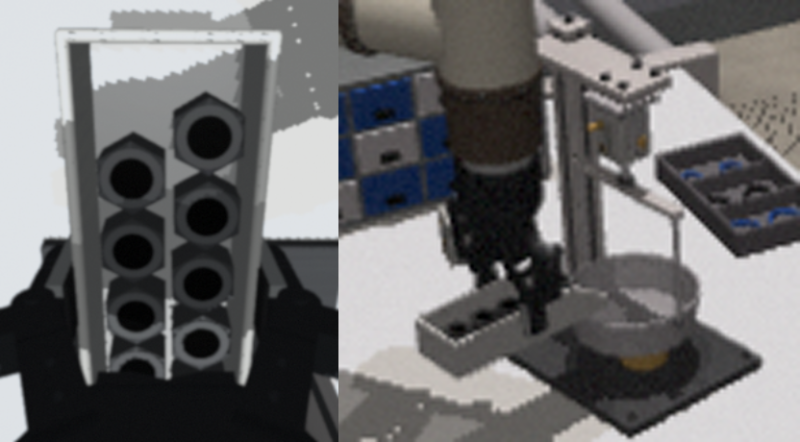

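>>> jog_arm:
  increments:
    - [-0.006,0,0,0]
    - [-0.024,0,0,0]
    - [-0.005,0,0,0]
    - [0,0,0,0]
    - [0,0,0,0]

```text
clock: 9.8
position: [485.3, 171.1, 128.8]
ee_rot: [-0.139, 0.99, 0.001, 0.0]
contact_force: [-0.3, -0.5, -4.8]
gripper_width: 58.8
```

```bash
python3 look.py 2
```

```text
lip stand x -51.5 y -0.9 underside z 107.8 t 9.80 pitch deg(+ = lip down?) -0.06 [-0.34 -0.52 -4.79] [-0.    0.    0.02  0.01  0.01 -0.  ]
```

View pics/L2.png

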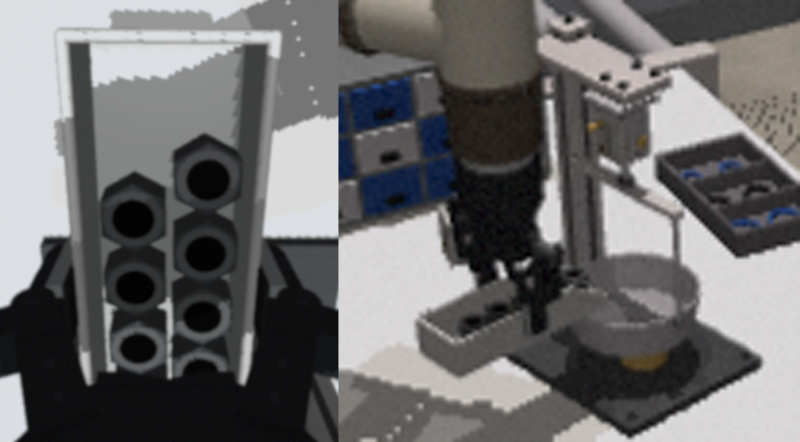

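```bash
cat >> h.py <<'E'
def nutx(uv,st):
    # nut top hole centre pixel -> along-scoop coordinate rel. to tool (lip=90)
    C=cam('wrist',st); zt=st['position'][2]-21+17
    P=onz(C,uv,zt); M=R.from_quat(st['ee_rot']).as_matrix()
    q=M.T@(P-st['position']); return round(-q[0],1),round(q[1],1)
E
python3 - <<'E'
from h import *
s=read_state(); k=1.30
for x,y in [(207,180),(205,254),(204,315),(133,219),(135,287)]: print(nutx((x/k+150,y/k+80),s))
s=dict(s);s['position']=np.array([654.9,-217.3,45-0+0]);  # unused
E
```

```text
(np.float64(-33.5), np.float64(13.6))
(np.float64(-3.7), np.float64(13.9))
(np.float64(24.3), np.float64(14.4))
(np.float64(-18.3), np.float64(-12.8))
(np.float64(11.0), np.float64(-12.8))
```

>>> jog_arm:
  increments:
    - [-0.006,0,0,0]
    - [-0.024,0,0,0]
    - [-0.005,0,0,0]
    - [0,0,0,0]
    - [0,0,0,0]
    - [0,0,0,0]

```text
clock: 10.65
position: [486.5, 171.8, 129.3]
ee_rot: [-0.139, 0.99, 0.001, 0.001]
contact_force: [0.1, 0.7, -3.7]
gripper_width: 59.0
```

```bash
python3 look.py 3
```

```text
lip stand x -50.1 y -0.6 underside z 108.3 t 10.65 pitch deg(+ = lip down?) -0.18 [ 0.07  0.74 -3.7 ] [ 0.  0. -0. -0.  0.  0.]
```

View pics/L3.png

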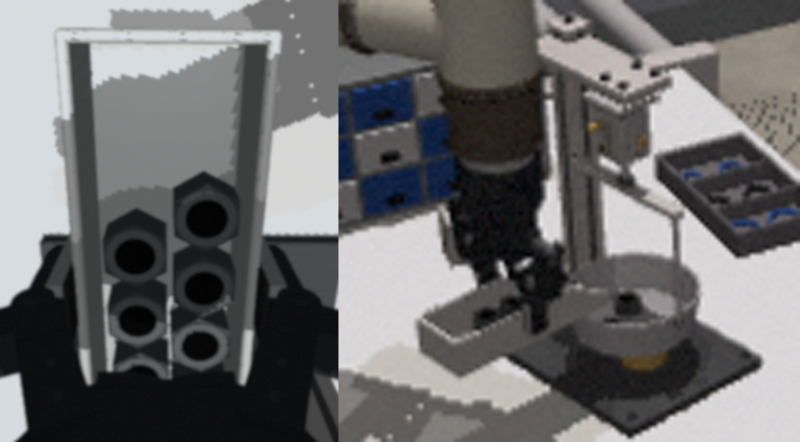

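>>> jog_arm:
  increments:
    - [-0.006,0,0,0]
    - [-0.024,0,0,0]
    - [-0.005,0,0,0]
    - [0.001,0,0.001,0]
    - [0.001,0,0.001,0]
    - [0.001,0,0.001,0]

```text
clock: 11.5
position: [485.9, 171.7, 128.4]
ee_rot: [-0.139, 0.99, 0.001, 0.002]
contact_force: [-0.2, 0.6, -4.5]
gripper_width: 59.1
```

```bash
python3 look.py 4
```

```text
lip stand x -50.7 y -0.5 underside z 107.4 t 11.50 pitch deg(+ = lip down?) -0.2 [-0.19  0.62 -4.49] [-0. -0.  0. -0. -0. -0.]
```

View pics/L4.png

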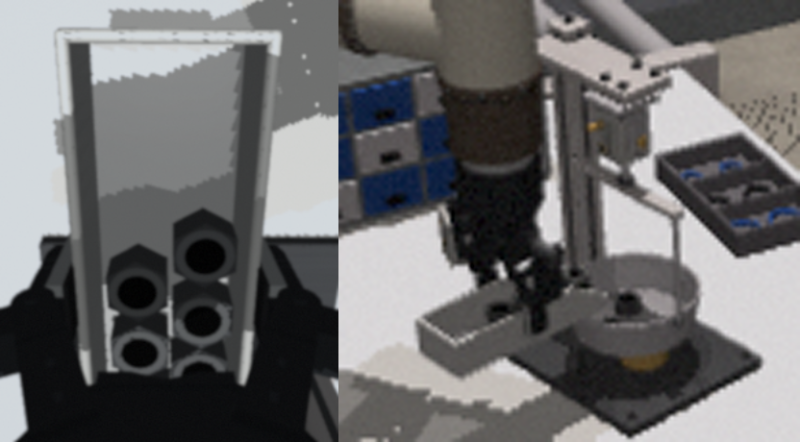

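```bash
cat > look2.py <<'E'
from h import *
import sys
k=sys.argv[1]
s=get_image('scene')[:,:,::-1];d=get_image('side')[:,:,::-1]
a=cv2.resize(s[215:285,310:385],None,fx=5.3,fy=5.3,interpolation=cv2.INTER_CUBIC)
b=cv2.resize(d[170:240,215:290],None,fx=5.3,fy=5.3,interpolation=cv2.INTER_CUBIC)
cv2.imwrite(f'pics/M{k}.png',np.hstack([a,b]))
cv2.imwrite(f'pics/raws{k}.png',s);cv2.imwrite(f'pics/rawd{k}.png',d)
E
python3 look2.py 4
```

```text
(no output)
```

View pics/M4.png

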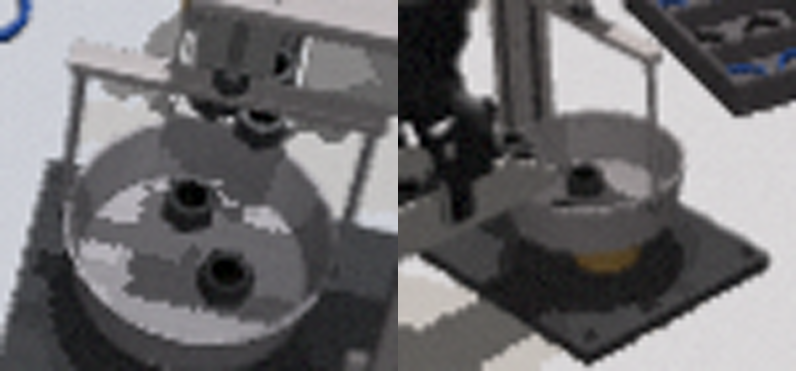

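>>> jog_arm:
  increments:
    - [-0.006,0,0,0]
    - [-0.024,0,0,0]
    - [-0.005,0,0,0]
    - [0,0,0,0]
    - [0,0,0,0]
    - [0,0,0,0]
    - [0,0,0,0]
    - [0,0,0,0]
    - [0,0,0,0]

```text
clock: 12.82
position: [485.6, 171.5, 128.1]
ee_rot: [-0.139, 0.99, 0.001, 0.001]
contact_force: [-0.4, 0.1, -4.4]
gripper_width: 59.2
```

```bash
python3 look2.py 5; python3 -c "
from h import *
lip()"
```

```text
lip stand x -51.0 y -0.6 underside z 107.2 t 12.93 pitch deg(+ = lip down?) -0.16 [ 1.22 -0.62 -3.84] [-0. -0. -0. -0. -0.  0.]
```

View pics/M5.png

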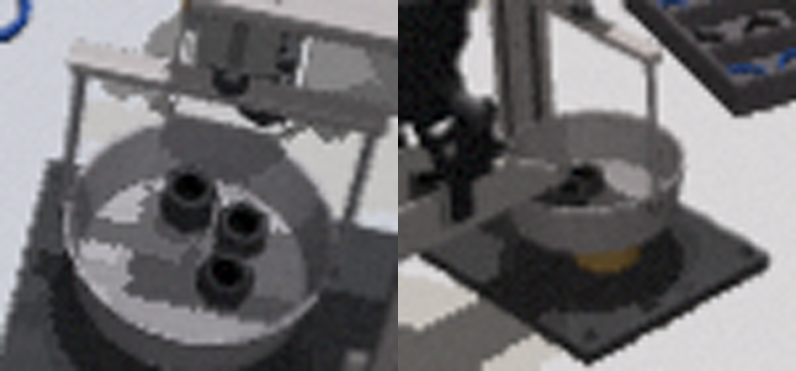

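>>> jog_arm:
  increments:
    - [-0.006,0,0,0]
    - [-0.024,0,0,0]
    - [-0.005,0,0,0]
    - [0,0,0,0]
    - [0,0,0,0]
    - [0,0,0,0]
    - [0,0,0,0]
    - [0,0,0,0]
    - [0,0,0,0]

```text
clock: 14.05
position: [485.7, 171.5, 128.1]
ee_rot: [-0.139, 0.99, 0.001, 0.001]
contact_force: [0.4, -0.1, -3.3]
gripper_width: 58.9
```

```bash
python3 look2.py 6; python3 look.py 6
```

```text
lip stand x -51.0 y -0.7 underside z 107.1 t 14.15 pitch deg(+ = lip down?) -0.16 [-0.58  0.32 -4.34] [-0. -0. -0.  0.  0.  0.]
```

View pics/M6.png

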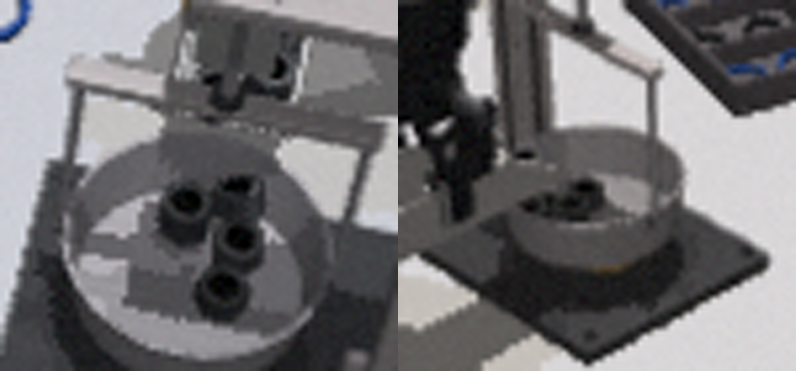

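View pics/L6.png

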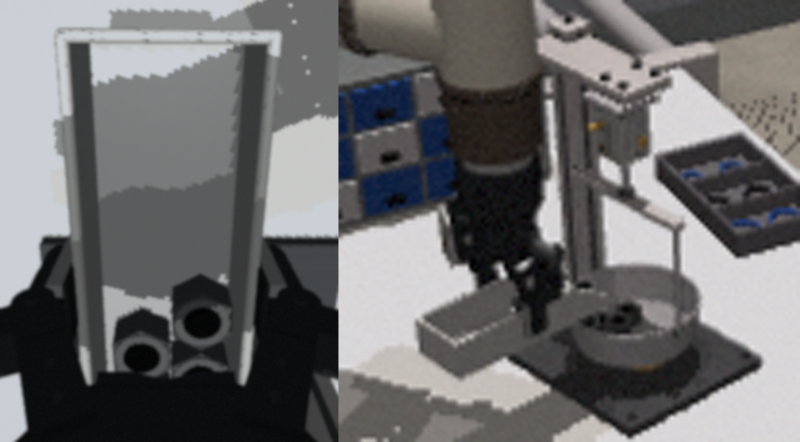

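>>> jog_arm:
  increments:
    - [0.006,0,0,0]
    - [0.024,0,0,0]
    - [0.005,0,0,0]
    - [0,0,0,0]
    - [0,0,0,0]

```text
clock: 14.88
position: [485.5, 171.4, 128.0]
ee_rot: [-0.139, 0.99, 0.001, 0.001]
contact_force: [-0.6, -0.1, -3.4]
gripper_width: 58.9
```

```bash
cp pics/raws6.png pics/s4.png; cp pics/rawd6.png pics/d4.png; python3 ov.py 621 211 16 40 ov2.png;python3 look.py 7
```

```text
lip stand x -51.2 y -0.7 underside z 107.0 t 14.88 pitch deg(+ = lip down?) -0.13 [-0.57 -0.12 -3.41] [ 0.   -0.01 -0.02 -0.   -0.    0.  ]
```

View pics/ov2.png

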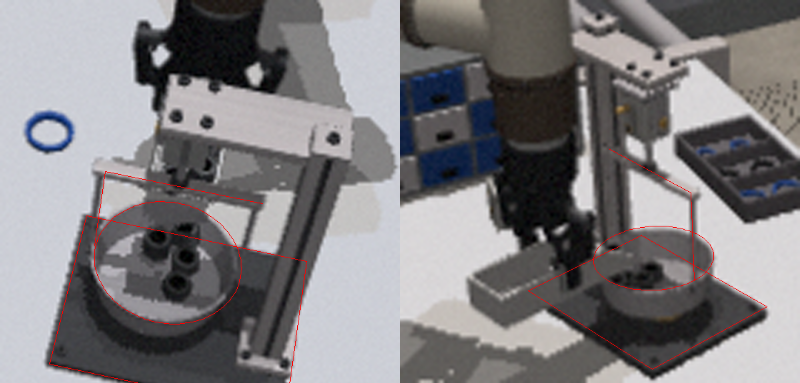

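View pics/L7.png

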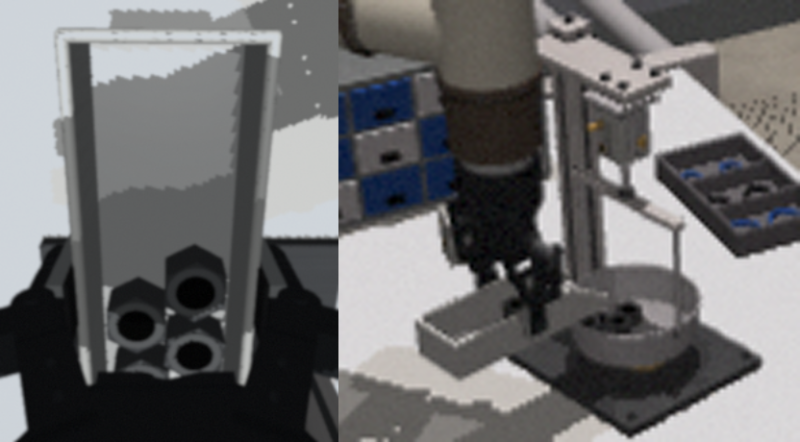

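```bash
python3 - <<'E'
from h import *
for n,a,b,box in [('scene','raws5','raws6',(310,220,345,250)),('side','rawd5','rawd6',(315,178,345,212))]:
    C=cam(n);P=np.array([[621,211,200.],[621,211,188.],[621,211,52],[621,211,40]]);q=proj(C,P);print(n,q[1]-q[0],q[3]-q[2])
    # template match crosshead left bit
    c=proj(C,[[*(O-67*EY),197.]])[0].round().astype(int)
    A=cv2.imread(f'pics/{a}.png',0);B=cv2.imread(f'pics/{b}.png',0)
    t=A[c[1]-7:c[1]+8,c[0]-9:c[0]+10];t=cv2.resize(t,None,fx=8,fy=8,interpolation=cv2.INTER_CUBIC)
    w=cv2.resize(B[c[1]-17:c[1]+18,c[0]-19:c[0]+20],None,fx=8,fy=8,interpolation=cv2.INTER_CUBIC)
    r=cv2.matchTemplate(w,t,cv2.TM_CCOEFF_NORMED);_,v,_,l=cv2.minMaxLoc(r);print(v,(np.array(l)/8-10))
E
```

```text
scene [-0.63045808  3.00688805] [-0.53927441  2.53319331]
0.8483974933624268 [-0.375  2.75 ]
side [0.15872842 2.95052887] [0.14527404 2.71491209]
0.8603515028953552 [0.625 0.875]
```

>>> jog_arm:
  increments:
    - [0.006,0,0,0]
    - [0.025,0,0,0]
    - [0.005,0,0,0]
    - [0,0,0,0]
    - [0.006,0,0,0]
    - [0.025,0,0,0]
    - [0.005,0,0,0]
    - [0,0,0,0]
    - [0,0,0,0]

```text
clock: 16.1
position: [484.5, 171.0, 127.7]
ee_rot: [-0.138, 0.99, 0.001, 0.0]
contact_force: [-0.0, 0.3, -3.0]
gripper_width: 59.4
```

```bash
python3 look.py 8;python3 look2.py 8
```

```text
lip stand x -52.2 y -0.9 underside z 106.7 t 16.10 pitch deg(+ = lip down?) -0.04 [-0.03  0.28 -2.98] [ 0.   -0.01 -0.01 -0.   -0.   -0.  ]
```

View pics/L8.png

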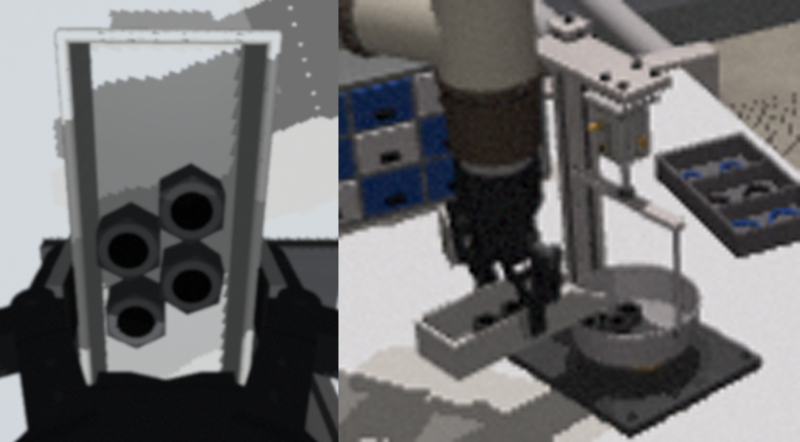

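View pics/M8.png

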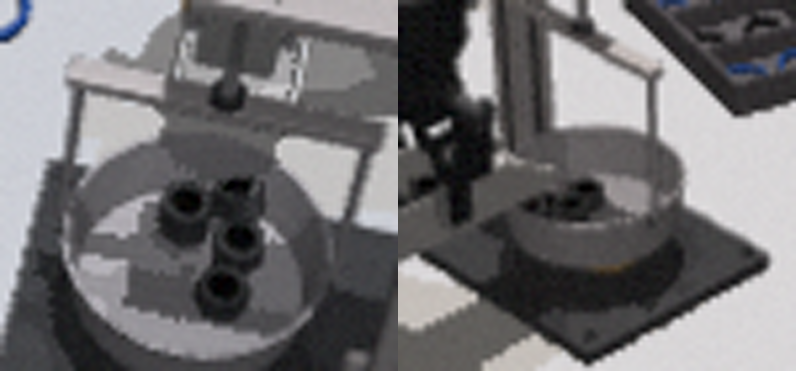

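```bash
python3 - <<'E'
from h import *
o=[]
for k in (5,6,8):
    s=cv2.imread(f'pics/raws{k}.png');o.append(cv2.resize(s[205:275,325:370],(266,414),interpolation=cv2.INTER_LANCZOS4))
cv2.imwrite('pics/z1.png',cv2.convertScaleAbs(np.hstack(o),alpha=1.6,beta=10))
w=cv2.imread('pics/L8.png')
E
```

```text
(no output)
```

View pics/z1.png

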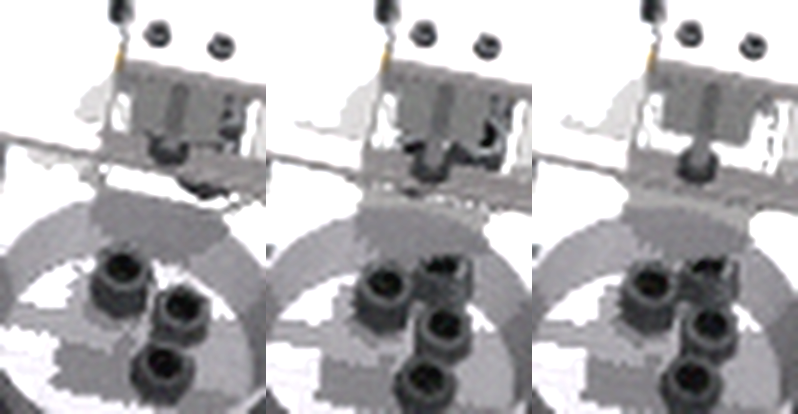

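```bash
python3 - <<'E'
from h import *
s=read_state();k=1.3
for x,y in [(190,210),(190,285),(127,248),(135,320),(190,375)]: print(nutx((x/k+150,y/k+80),s))
E
```

```text
(np.float64(-21.9), np.float64(7.9))
(np.float64(10.1), np.float64(8.5))
(np.float64(-6.2), np.float64(-15.4))
(np.float64(26.7), np.float64(-13.2))
(np.float64(55.2), np.float64(9.4))
```

```bash
python3 - <<'E'
from h import *
o=[]
for k in (5,6,8):
    s=cv2.imread(f'pics/rawd{k}.png');o.append(cv2.resize(s[185:235,215:275],(400,333),interpolation=cv2.INTER_LANCZOS4))
cv2.imwrite('pics/z2.png',cv2.convertScaleAbs(np.hstack(o[1:]),alpha=1.6,beta=10))
o=[]
for k in (6,8):
    s=cv2.imread(f'pics/raws{k}.png');o.append(cv2.resize(s[215:285,320:380],(400,466),interpolation=cv2.INTER_LANCZOS4))
cv2.imwrite('pics/z3.png',cv2.convertScaleAbs(np.hstack(o),alpha=2.5,beta=10))
E
```

```text
(no output)
```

View pics/z2.png

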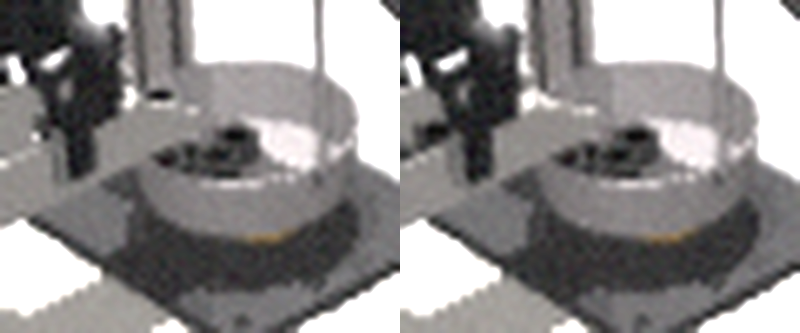

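View pics/z3.png

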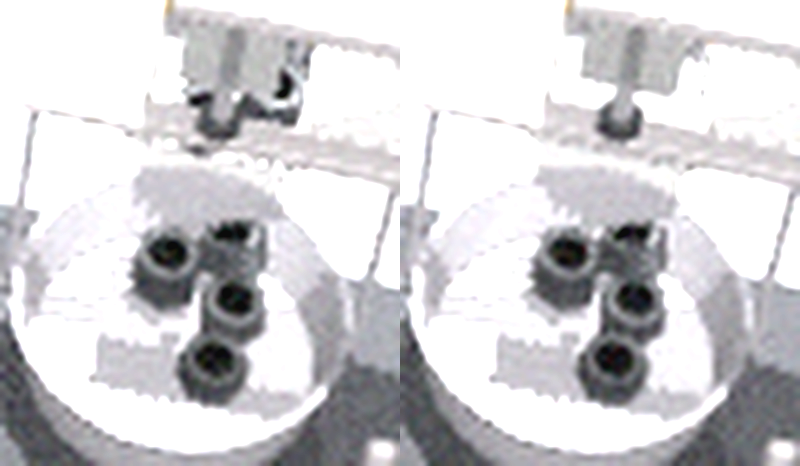

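>>> jog_arm:
  increments:
    - [0.004,0,0,0]
    - [0.012,0,0,0]
    - [0.022,0,0,0]
    - [0.032,0,-0.002,0]
    - [0.041,0,-0.003,0]
    - [0.047,0,-0.004,0]
    - [0.05,0,-0.004,0]
    - [0.05,0,-0.004,0]

```text
clock: 17.3
position: [436.3, 157.3, 131.8]
ee_rot: [-0.139, 0.99, 0.001, 0.001]
contact_force: [-0.6, 0.8, -3.6]
gripper_width: 59.1
```

```bash
python3 - <<'E'
from h import *
rel([656.5,-217,60],yaw=191.4)
E
```

```text
shift m [-0.1089 -0.4204  0.0714] turn 4.5330052074887135 | tool yaw -164.07 tilt deg [ 0.07 -0.08] pos [436.3 157.3 131.8] t 17.3 w 59.1
```

Half-way, smoothly, at constant height.

>>> jog_arm:
  increments:
    - [-0.003,-0.01,0,0]
    - [-0.007,-0.028,0,0.4]
    - [-0.014,-0.055,0,0.7]
    - [-0.023,-0.088,0,1.1]
    - [-0.032,-0.124,0,1.5]
    - [-0.041,-0.158,0,1.9]
    - [-0.049,-0.188,0,2.1]
    - [-0.054,-0.206,0,2.2]
    - [-0.055,-0.21,0,2.2]
    - [-0.055,-0.21,0,2.2]

```text
clock: 18.55
position: [546.6, -29.5, 131.3]
ee_rot: [-0.119, 0.993, 0.001, 0.0]
contact_force: [0.5, 0.5, -4.3]
gripper_width: 59.1
```

>>> jog_arm:
  increments:
    - [-0.003,-0.01,0,0]
    - [-0.007,-0.028,0,0.4]
    - [-0.014,-0.055,0,0.7]
    - [-0.023,-0.088,0,1.1]
    - [-0.032,-0.124,0,1.5]
    - [-0.041,-0.158,0,1.9]
    - [-0.049,-0.188,0,2.2]
    - [-0.054,-0.206,0,2.3]
    - [-0.055,-0.21,0,2.3]
    - [-0.055,-0.21,0,2.3]

```text
clock: 19.8
position: [649.4, -220.7, 130.6]
ee_rot: [-0.099, 0.995, 0.001, -0.0]
contact_force: [0.2, 0.2, -4.1]
gripper_width: 58.9
```

```bash
python3 - <<'E'
from h import *
rel([656.5,-217,40],yaw=191.4)
cv2.imwrite('pics/w9.png',get_image('wrist')[:,:,::-1])
d=get_image('side')[:,:,::-1];crop(d,200,130,400,310,4,'d9.png')
s=get_image('scene')[:,:,::-1];cv2.imwrite('pics/raws9.png',s)
crop(s,150,150,390,290,3.3,'s9.png')
E
```

```text
shift m [-0.0077  0.002   0.0906] turn -0.009440288460382362 | tool yaw -168.61 tilt deg [-0.03 -0.12] pos [ 649.4 -220.7  130.6] t 19.8 w 58.9
```

View pics/w9.png

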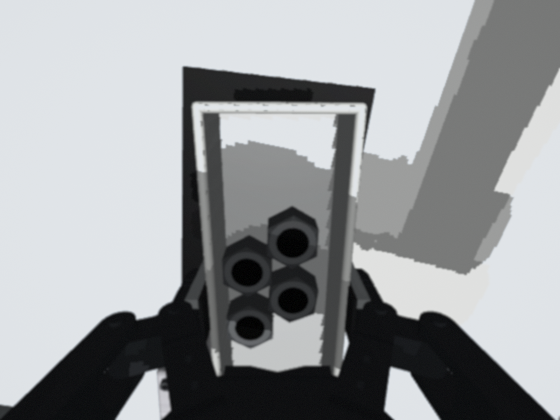

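View pics/s9.png

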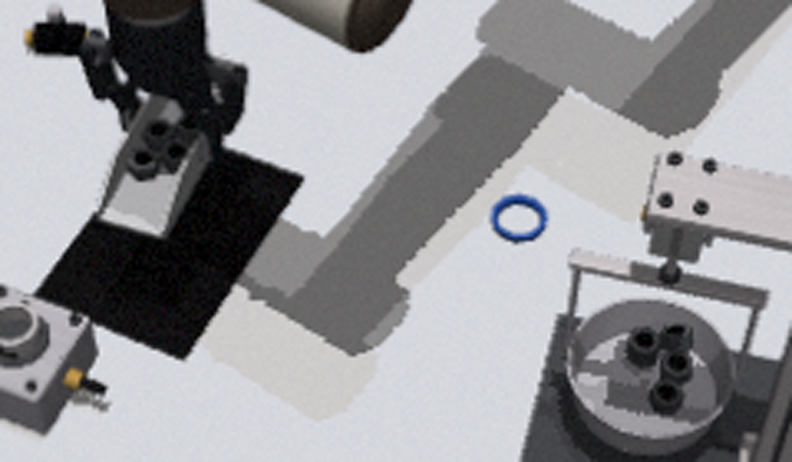

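View pics/d9.png

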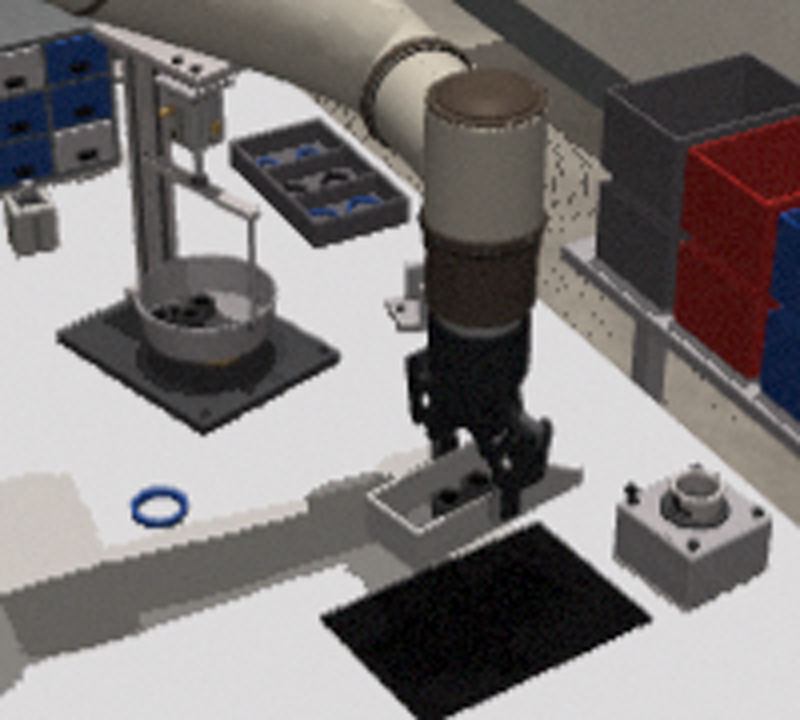

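>>> jog_arm:
  increments:
    - [-0.002,0,0.008,0]
    - [-0.004,0.001,0.022,0]
    - [-0.006,0.002,0.04,0]
    - [-0.008,0.002,0.058,0]
    - [-0.008,0.002,0.074,0]
    - [-0.008,0.002,0.085,0]
    - [-0.008,0.002,0.09,0]
    - [-0.008,0.002,0.091,0]
    - [-0.008,0.002,0.091,0]

```text
clock: 21.08
position: [657.4, -216.2, 40.8]
ee_rot: [-0.1, 0.995, 0.001, 0.001]
contact_force: [0.2, 0.1, -4.2]
gripper_width: 58.9
```

```bash
python3 - <<'E'
from h import *
rel([656.5,-217,25],yaw=191.4)
E
```

```text
shift m [ 0.0011 -0.0006  0.0158] turn 0.0724557824285057 | tool yaw -168.53 tilt deg [ 0.08 -0.08] pos [ 657.4 -216.2   40.8] t 21.07 w 58.9
```

>>> jog_arm:
  increments:
    - [0.001,0,0.004,0]
    - [0.001,0,0.009,0]
    - [0.001,0,0.013,0]
    - [0.001,0,0.015,0]
    - [0.001,0,0.0155,0]
    - [0.001,0,0.016,0]
    - [0.001,0,0.016,0]

```text
clock: 21.95
position: [656.6, -216.4, 25.0]
ee_rot: [-0.1, 0.995, 0.001, 0.001]
contact_force: [0.3, -0.3, -2.7]
gripper_width: 59.1
```

>>> jog_arm:
  increments:
    - [0,0,0.0005,0]
    - [0,0,0.001,0]
    - [0,0,0.001,0]

```text
clock: 22.32
position: [656.6, -216.4, 24.8]
ee_rot: [-0.1, 0.995, 0.001, 0.001]
contact_force: [-1.8, 0.4, 1.7]
gripper_width: 58.9
```

On the mat. Open gently (full open pads swing back upward) and hold.

>>> jog_arm:
  increments:
    - [0,0,0,0]
    - [0,0,0,0]
    - [0,0,0,0]
    - [0,0,0,0]
    - [0,0,0,0]
    - [0,0,0,0]
  hand: 1

```text
clock: 23.08
position: [656.6, -216.4, 24.8]
ee_rot: [-0.1, 0.995, 0.001, 0.001]
contact_force: [0.3, -0.1, -0.3]
gripper_width: 85.2
```

>>> jog_arm:
  increments:
    - [0,0,-0.008,0]
    - [0,0,-0.025,0]
    - [0,0,-0.05,0]
    - [0,0,-0.085,0]
    - [0,0,-0.125,0]
    - [0,0,-0.16,0]
    - [0,0,-0.18,0]
    - [0,0,-0.185,0]

```text
clock: 24.08
position: [657.1, -216.8, 213.2]
ee_rot: [-0.1, 0.995, -0.0, 0.003]
contact_force: [1.0, -0.6, -0.1]
gripper_width: 85.5
```

```bash
python3 - <<'E'
from h import *
s=read_state();print(s['clock'],s['contact_force'],s['gripper_width'])
w=get_image('wrist')[:,:,::-1]
d=get_image('side')[:,:,::-1];x=get_image('scene')[:,:,::-1]
cv2.imwrite('pics/w10.png',w)
crop(d,200,130,400,310,4,'d10.png');crop(x,150,150,390,290,3.3,'s10.png')
E
```

```text
24.075 [ 0.96998078 -0.61826239 -0.10446346] 85.50549477029844
```

View pics/w10.png

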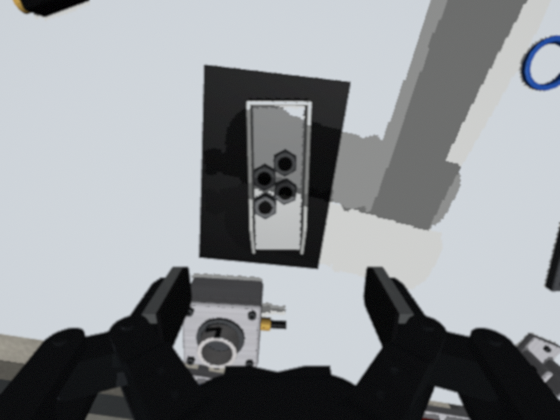

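View pics/d10.png

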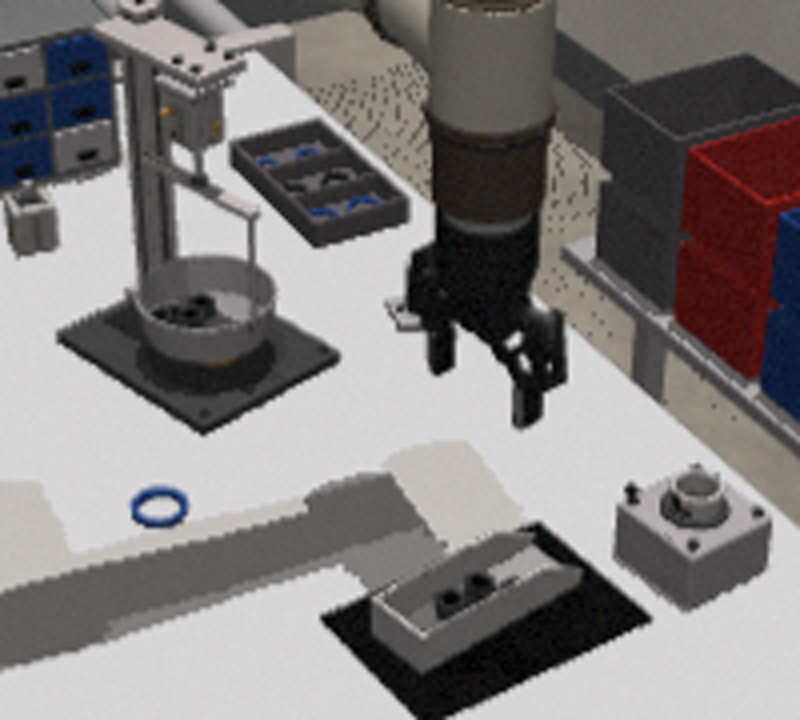

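View pics/s10.png

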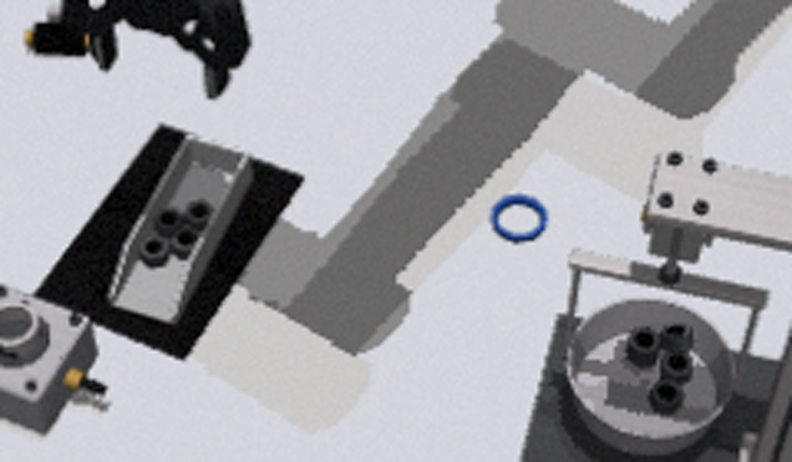

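```bash
python3 -c "
from bench import *
s=read_state();print(s['joint_vel'].round(3));job_done()"
```

```text
[ 0.001  0.02  -0.014 -0.004  0.003 -0.001]
the job is handed in; nothing more can be done
```

The nuts poured into the pan brought it down onto its brass stop. The scoop is back level on its mat with four nuts left in it, and I handed the job in at about 24 s of the 72 s.

- **Pouring:** The jog tool cannot tilt the scoop. I held it level with the lip over the pan and made short forward-and-back strokes, which fed the nuts over the lip. After three nuts the pan was still up, and after the next stroke it was down. Short strokes the other way then slid the remaining nuts back from the lip.
- **Pan fully down:** From its crosshead in the scene camera I estimate it moved 11 to 12 mm. The side-camera match for the same shift was unreliable (about 1 mm by template, about 13 mm by eye). In the last picture the pan was still down.
- **Nut count:** Only four nuts can be told apart in the pan, and one of them sits high. With four left in the scoop, I take it that a fifth lies under that one, so the last stroke probably dropped two. That would be at most one more than needed. The wrist force, though noisy, fits five. I did not see the fifth nut directly.
- **Spills and bystanders:** I saw no stray nut on the bench or base plate in the side and scene pictures, though not every spot behind the stand was visible. The seal ring, the valve and the large unit beside the mat show no sign of being moved. The loose cylinder beyond the stand was in view but I did not measure it.

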